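Lock the parcel scale for the van

ROBOT

A 6-joint arm with a two-finger parallel gripper is mounted at the origin on the work surface. World frame = base frame: x ahead of the robot, y to its left, z up, the work surface at z = 0. Lengths are in m, angles in rad, forces in N, time in s.
With the tool pointing down it reaches from about 0.25 to 0.775 m from the base axis. Payload 4 kg.
Tool frame: the origin (TCP) lies midway between the tips of the shut fingers; the grasp point (between the pads) lies 19 mm behind it; z points along the fingers, y is the line along which they close (so a half turn about z gives the same grasp; the last joint's range is limited). The gripper opens to 85 mm and grips with 20 to 120 N. Pads are 22 mm wide; open, the fingers measure 114 mm over their backs; the gripper's body (76 mm by 85 mm) begins 54 mm behind the grasp point. The pads swing forward as they close: fully open they stand 13 mm farther back than shut.
Start: joints at [1.121, 0.087, 1.371, -0, 1.684, -0.103], TCP at [0.187, 0.517, 0.231] pointing down, gripper open.
Joint ranges: [-3.1, 3.1], [-0.76, 2.03], [0.27, 2.55], [-1.08, 4.22], [0.17, 2.65], [-2.57, 2.57]. Speed limits (rad/s): [2.79, 2.79, 3.14, 3.14, 3.14, 3.14].

INTERFACE

Orientations are given as a unit quaternion [w, x, y, z].
In Python, from plant import env gives the robot as it stands.
- The arm moves only by the tool arm_command, never from a script. Its argument "rows" is a list of rows, each a list of 4 numbers: the shift along the tool's x, y, z each as a share of 0.15 m, from -1 to 1, then the turn about the tool's z as a share of 90 degrees, from -1 to 1. A call has 1 to 10 rows; each row is the pose to reach, as a shift and turn from the pose commanded when the call began, along the tool's axes at that moment; what a row does not reach only later rows make up. A row lasts 1/10 s, in which the tool goes at most 50 mm and 8.59 degrees, less where a joint would pass 70% of its speed; a pose out of reach is approached as far as the arm can. A call with a number of a shift or a turn outside -1 to 1 is refused whole. A call with a gripper value outside its range is refused whole. "gripper" is the opening, from 0 (shut) to 1 (fully open), set as the call begins (left out, the last holds). The fingers move at their own pace and stop on an object; "grip_force" is the grip in N (left out, the last holds). Time passes only in rows, so rows that repeat a pose let the fingers close. It gives the time, the measured TCP pose, the force, the opening and the grip force at its end, in the units of the state.
- env.get_state(): the state, without advancing time (a new reading comes with each control period).
- env.capture(name): name is "scene" or "side" or "wrist"; returns the picture (384x512x3 uint8, blue, green, red); there is no depth.
- env.camera_info(name): a dict with "fovy" (degrees; the focal length in pixels is half the picture's height over the tangent of half this angle, whatever the lens; pixels are square), "cx", "cy" (the principal point, pixels), "R" (3x3) and "t" (3): a world point X has camera coordinates R X + t. Camera axes: x right, y down, z forward; pixel columns grow to the right and rows downward; lengths in m; the calibration is good to about 2 mm. A picture is of the moment at which its call begins: read the wrist's pose just before it. camera_info takes no time and is no camera call; for the wrist camera it gives the pose at the moment of the call.
- env.job_done(): hands the job in; it is judged then, once.
The state is a dict: "time_s": time; "joint_pos": joint angles; "qd": joint speeds; "joint_efforts": joint torques, N m; "eef_pos": TCP position; "ee_rot": TCP orientation; "force": force on the tool from outside, world axes, zero at the start; "ft_torque": the same for the moment, N m; "gripper_width": finger opening in m; "grasp_force": force on a finger pad.
Only numpy, scipy, OpenCV 4.12 (cv2) and the standard library are available. Lean on these libraries where they do the work, as an engineer would, in place of code of your own. Each camera call takes 0.05 s, during which the arm holds its last target. There are 200 camera calls.

TASK

Lock the parcel scale for transport: with the loose keeper (red grip on a steel plate), push the scale's spring-loaded brass pin down into the deck, then slide the keeper under the yellow lips until it is fully home against the stop, let it spring up into the lips' raised pockets and let go, so that it keeps the pin trapped. Work gently: feel for the stop, never jam or press the keeper hard against the scale, and leave the tin, the oil bottle and the carton where they stand.

Things in the scene. Friction and masses are not known exactly. Their poses are not given: they have to be found in the camera images.
- scale: Low grey parcel scale fixed to the bench, 250 (x) x 230 (y) mm. Origin: centre of its underside, z up. Its flat deck is 40 mm above the bench. The far half (+x) carries a steel pan (top at 58 mm), the near right corner (-x, -y) a black read-out console (top at 62 mm). The yellow lock stands on the deck at the near left (-x, +y).
- lock_base: Two dark slotted strips screwed to the scale's deck, 97 mm long (y), 3 mm high, at x = -36 to -43 and 36 to 43 mm; they carry the yellow lip bracket. Origin on the deck, at the nominal lock point; it does not show where along its slots the bracket is clamped.
- lock (a point): Nominal home point of the yellow lock, on the deck; axes as the scale's. The keeper slides home along +y. The yellow lip bracket is clamped through slots, so its true place is up to 8 mm off along y, either way, and is not measured: find the stop by feel. Home, the keeper's middle is within 1.5 mm of the true point; let up, its underside is 6 mm above the deck and it cannot slide back.
- entry (a point): Point on the deck 30 mm before the lock point (-y): press the keeper's middle down here, flat onto the deck, its ears in the open spaces before and between the lip pairs (12.5 mm play each way along y for a centred bracket, 4.5 mm at worst; 3 mm each way along x). Then slide to +y.
- front_lips (a point): Nominal middle of the front lips' pockets, on the deck, 27 mm past lock (+y), bracket centred. Along y: low lip -12.5 to -6.5 mm (underside 8 mm above the deck: 2 mm play over the plate), pocket -6.5 to 6.5 (underside 12 mm; the keeper rises in it), then the end stop. Lip tops 16 mm above the deck. Across: lips' edges at x = -18 and 18 mm (slot for the grip), walls at x = -31 and 31.
- rear_lips (a point): Nominal middle of the rear lips' pockets, on the deck, 27 mm before the lock point (-y), bracket centred. Same lips, pockets and walls as the front pair, but no stop: open behind the pocket (6.5 mm past here).
- plunger_top (a point): Centre of the top of the brass pin, 12 mm in diameter, which stands 16 mm above the deck when free, at x = 0, y = -15 mm of the lock point. It moves straight down.
- plunger (a joint): How far the pin is pushed in, m: 0 free, 0.010 when trapped by the keeper at home, 0.016 when level with the deck. The spring takes 3 N to start and 11 N at 0.016; the pin is damped (80 N s/m), so it moves and rises without a jolt.
- keeper: Loose keeper, about 150 g, plate down. Steel plate 6 mm thick, 64 (y) x 30 (x) mm, with two pairs of ears (56 mm wide over them, 10 mm long, at y = -27 and 27). Red upright grip on its middle, 20 (x) x 24 (y) mm, top 60 mm above the underside; pinch it along y, fingertips over 20 mm above the underside to clear the lips. Origin: centre of underside. Same after a half turn.
- tin: Bystander: food tin, 74 mm in diameter, 90 mm tall; origin at the centre of its underside.
- oil: Bystander: oil bottle, 72 mm in diameter, 220 mm tall; origin at the centre of its underside.
- carton: Bystander: white and blue carton, 70 x 95 x 150 mm tall; origin at the centre of its underside.
Mind the look-alikes: they are no part of the job. What is meant by the keeper is not black, green or orange, and is the smaller of those in its own colour.

How it is judged:
On the way:
1. the keeper has pushed the pin down into the deck (at least 13.5 mm), its plate lying flat within 3 mm of the deck, before the lips (value of joint plunger above 0.0135 m and z of keeper in the frame of lock below 0.003 m and y of keeper in the frame of lock between -0.046 and -0.015 m), for 0.05 s.
At the end, for the whole second after the job is handed in: The keeper rests released in the lock's raised pockets: its underside 4 to 7.5 mm above the deck, its middle within 11 mm of the nominal lock point along the slide and 5 mm across, upright within 0.06 rad, in line within 0.15 rad, with the pin still held at least 8 mm in (value of joint plunger above 0.008 m and z of keeper in the frame of lock between 0.004 and 0.0075 m and y of keeper in the frame of lock between -0.011 and 0.011 m and x of keeper in the frame of lock between -0.005 and 0.005 m and angle between the y axis of keeper and the y axis of lock, either way round below 0.15 rad and angle between keeper's own z axis and vertical below 0.06 rad and linear speed of keeper below 0.01 m/s); the robot touches nothing.
It fails at once if the keeper bears on the scale (pin, deck, lips and stop added up) with more than 50 N (contact force between keeper and scale above 50 N).
It fails at once if the keeper is jammed against the yellow lips or their stop with more than 25 N (contact force between keeper and lock_base above 25 N).
It fails at once if the tin is moved by more than 20 mm (distance of tin from where it was at the start of the episode above 0.02 m).
It fails at once if the oil bottle is moved by more than 20 mm (distance of oil from where it was at the start of the episode above 0.02 m).
It fails at once if the carton is moved by more than 20 mm (distance of carton from where it was at the start of the episode above 0.02 m).
It also fails if it takes over 61 s, if anything falls off the work surface, if the arm or the gripper's body presses on something with over 40 N, if the wrist force passes 120 N, or if a joint passes its speed limit or range.

## Working session

There is one attempt and no reset: what is moved stays moved. The work goes in short steps, Python scripts to look and compute and a tool call to move; the robot and the scene stay as the last step left them, time stands still between calls to the robot, and variables do not carry over. Pictures are saved under pics/ and viewed, at most 10 in all, crops included, and the job is handed in when it is done.

Besides the shell and the picture viewer there is one more tool, called after ">>>" by a JSON object that holds its "method" and its "body", one argument or row to a line. arm_command: Moves the arm, as the interface text tells. Its arguments: {"type":"object","properties":{"rows":{"type":"array","items":{"type":"array","items":{"type":"number"}}},"gripper":{"type":"number"},"grip_force":{"type":"number"}},"required":["rows"]}

```bash
mkdir -p pics
cat > h.py <<'E'
import numpy as np, cv2
from plant import env
def cam(n):
    i=env.camera_info(n); im=env.capture(n)
    f=im.shape[0]/2/np.tan(np.radians(i['fovy'])/2)
    return im,dict(f=f,cx=i['cx'],cy=i['cy'],R=np.array(i['R']),t=np.array(i['t']))
def ray(c,u,v):
    d=c['R'].T@np.array([(u-c['cx'])/c['f'],(v-c['cy'])/c['f'],1]); return -c['R'].T@c['t'],d/np.linalg.norm(d)
def onz(c,u,v,z):
    o,d=ray(c,u,v); return o+d*(z-o[2])/d[2]
def proj(c,X):
    p=c['R']@np.array(X)+c['t']; return p[:2]/p[2]*c['f']+[c['cx'],c['cy']]
def tri(*rs):
    A=0;b=0
    for o,d in rs:
        P=np.eye(3)-np.outer(d,d);A=A+P;b=b+P@o
    return np.linalg.solve(A,b)
E
python3 - <<'E'
from h import *
a,ca=cam('scene');b,cb=cam('side');w,cw=cam('wrist')
for n,i in zip(('scene','side','wrist'),(a,b,w)): cv2.imwrite(f'pics/{n}0.png',i)
cv2.imwrite('pics/all0.png',cv2.resize(np.vstack([np.hstack([a,b])]),(800,300)))
import pickle;pickle.dump((ca,cb,cw),open('c0.pkl','wb'))
for c in (ca,cb,cw): print(-c['R'].T@c['t'],c['R'][2],c['f'])
s=env.get_state();print(s['eef_pos'],s['ee_rot'],s['force'])
E
```

```text
[ 1.42956393 -0.06482785  0.77747434] [-0.79624995  0.04594096 -0.60322089] 375.0270874219211
[ 0.11557947 -0.91539518  1.16690467] [ 0.23546141  0.61641725 -0.75139051] 457.0762757013299
[0.11434541 0.5431358  0.37348318] [ 0.28410392 -0.10454998 -0.95307621] 268.26886913412596
[0.1868056  0.51689052 0.23039221] [-2.36874669e-04  1.72558461e-01  9.84998889e-01 -8.42387863e-04] [ 0.03500139 -0.0197271  -0.36498475]
```

View pics/scene0.png

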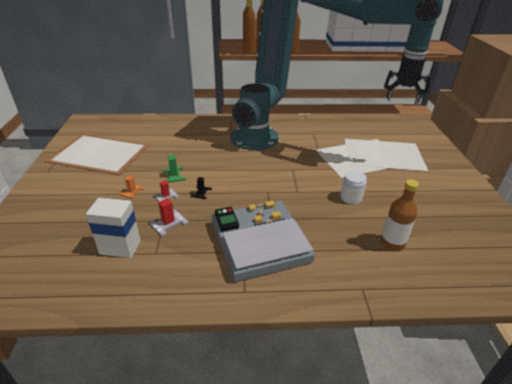

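View pics/side0.png

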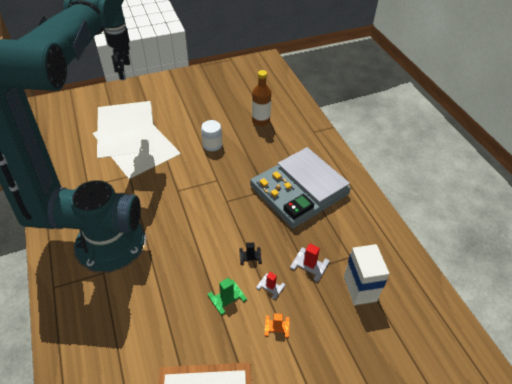

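Red candidates: a small one at scene (165,190) / side (270,283) and a large one at scene (167,212) / side (312,257). Black is at scene (202,187), green at (174,168), orange at (131,186). By the description I want the smaller red one. Next I measure both.

Run:
```python
from h import *
import pickle
ca,cb,cw=pickle.load(open('c0.pkl','rb'))
def blobs(im,lo,hi,lo2=None,hi2=None,mn=15):
    h=cv2.cvtColor(im,cv2.COLOR_BGR2HSV);m=cv2.inRange(h,lo,hi)
    if lo2: m|=cv2.inRange(h,lo2,hi2)
    n,l,s,c=cv2.connectedComponentsWithStats(m)
    return [(s[i],c[i].round(1)) for i in range(1,n) if s[i][4]>=mn]
S=cv2.imread('pics/scene0.png');D=cv2.imread('pics/side0.png')
r={}
for n,im in(('s',S),('d',D)):
    print(n,'red');r[n]=blobs(im,(0,170,80),(5,255,255),(172,170,80),(180,255,255))
    for x in r[n]:print(x)
    print(n,'yel')
    for x in blobs(im,(20,130,120),(33,255,255)):print(x)
    print(n,'green')
    for x in blobs(im,(50,100,40),(75,255,255)):print(x)
for a,b in(((165,189),(271,283)),((167,210),(312,257))):
    near=lambda L,p:min(L,key=lambda x:np.hypot(*(x[1]-p)))[1]
    u=near(r['s'],a);v=near(r['d'],b)
    X=tri(ray(ca,*u),ray(cb,*v));print('tri',X,proj(ca,X)-u,proj(cb,X)-v)
a=cv2.resize(S[165:285,90:330],(800,400),interpolation=cv2.INTER_CUBIC)
b=cv2.resize(D[140:310,200:400][:, :],(0,0),fx=3,fy=3,interpolation=cv2.INTER_CUBIC)
cv2.imwrite('pics/cropD.png',b)
```

```text
s red
(array([160, 181,   9,  15,  91], dtype=int32), array([164.3, 187.7]))
(array([159, 199,  14,  25, 254], dtype=int32), array([166.1, 210.7]))
s yel
(array([406, 179,  13,  12,  98], dtype=int32), array([412.4, 183.5]))
(array([266, 201,   8,   6,  41], dtype=int32), array([269.6, 203.2]))
(array([249, 204,   7,   6,  33], dtype=int32), array([251.9, 206.5]))
(array([272, 212,   8,   7,  42], dtype=int32), array([275.9, 214.9]))
(array([255, 214,   6,   9,  36], dtype=int32), array([258. , 218.1]))
s green
(array([163, 155,  22,  27, 268], dtype=int32), array([173.3, 169.9]))
(array([217, 210,   5,   4,  17], dtype=int32), array([219.1, 211.6]))
(array([220, 214,  16,  10,  96], dtype=int32), array([227.5, 218.8]))
d red
(array([305, 244,  15,  24, 255], dtype=int32), array([311.3, 255. ]))
(array([267, 272,  10,  17, 119], dtype=int32), array([271., 280.]))
d yel
(array([258,  70,  10,   6,  54], dtype=int32), array([262.2,  72.6]))
(array([273, 172,   8,   7,  39], dtype=int32), array([276.5, 174.9]))
(array([260, 179,   8,   7,  37], dtype=int32), array([263.4, 181.8]))
(array([284, 182,   7,   6,  29], dtype=int32), array([287.3, 184.7]))
(array([271, 189,   7,   7,  35], dtype=int32), array([274.3, 192. ]))
d green
(array([295, 196,  15,  12, 110], dtype=int32), array([302.3, 201.5]))
(array([208, 278,  39,  37, 636], dtype=int32), array([226.2, 294.8]))
tri [ 0.410164   -0.31487571  0.03659516] [ 0.13381921 -0.08232118] [0.12894    0.13155486]
tri [ 0.54767001 -0.28627422  0.05112219] [ 0.27946442 -0.16884894] [0.24461922 0.23034434]
```

View pics/cropD.png

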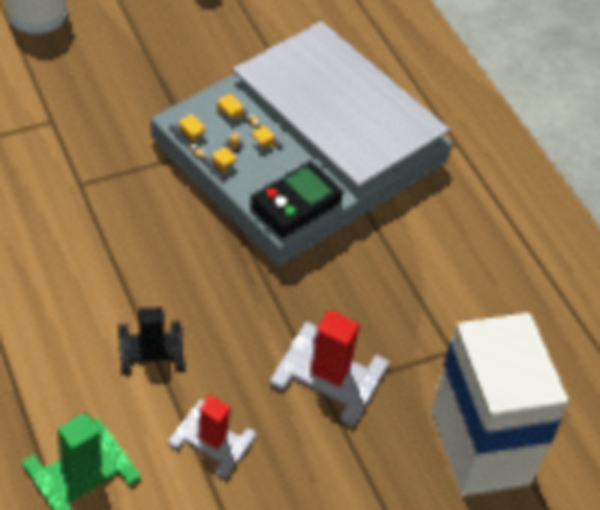

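The crop confirms it: the small red keeper (crop 212,420) has a steel plate with ears. The large red one is at crop (335,350). The four lips and the brass pin are at crop (228,130).

Run:
```python
from h import *
import pickle
ca,cb,cw=pickle.load(open('c0.pkl','rb'))
S=cv2.imread('pics/scene0.png');D=cv2.imread('pics/side0.png')
# lips pairs scene->side by epipolar residual
Sy=[(269.6,203.2),(251.9,206.5),(275.9,214.9),(258,218.1)];Dy=[(276.5,174.9),(263.4,181.8),(287.3,184.7),(274.3,192)]
# world: scene right=+y, down=+x ; side: 
for u in Sy: print('lip z.053',onz(ca,*u,.053).round(4))
for v in Dy: print('side z.053',onz(cb,*v,.053).round(4))
for u,v in zip(Sy,[Dy[0],Dy[1],Dy[2],Dy[3]]):
    X=tri(ray(ca,*u),ray(cb,*v));print(X.round(4),(proj(ca,X)-u).round(2),(proj(cb,X)-v).round(2))
# keeper plate yaw: light grey mask near keeper, both views
for im,c,(u,v) in((S,ca,(165,194)),(D,cb,(271,287))):
    h=cv2.cvtColor(im,cv2.COLOR_BGR2HSV)
    m=cv2.inRange(h,(0,0,110),(180,60,255));z=np.zeros_like(m);cv2.circle(z,(u,v),20,255,-1);m&=z
    p=np.argwhere(m>0)[:,::-1];W=np.array([onz(c,*q,.006)[:2] for q in p])
    print(len(p),W.mean(0),W.min(0),W.max(0));r=cv2.minAreaRect(W.astype(np.float32)*1000);print(r,cv2.boxPoints(r))
```

```text
lip z.053 [0.5202 0.0275 0.053 ]
lip z.053 [ 0.5355 -0.0281  0.053 ]
lip z.053 [0.5767 0.0424 0.053 ]
lip z.053 [ 0.5902 -0.0118  0.053 ]
side z.053 [0.5739 0.0443 0.053 ]
side z.053 [0.521  0.0298 0.053 ]
side z.053 [ 0.5904 -0.009   0.053 ]
side z.053 [ 0.5379 -0.0242  0.053 ]
[0.5611 0.0213 0.0834] [-0.69  0.57] [-0.48 -0.66]
[ 0.5223 -0.0087  0.0629] [ 6.18 -5.26] [4.79 6.03]
[0.5905 0.0235 0.0468] [-6.07  4.69] [-3.97 -5.51]
[ 0.5504 -0.0056  0.0225] [ 1.22 -0.98] [0.9  1.14]
107 [ 0.41636418 -0.30227362] [ 0.3706196 -0.3441524] [ 0.49576331 -0.26977479]
((433.1255798339844, -288.96722412109375), (110.10350799560547, 72.68572998046875), 46.75141906738281) [[ 368.93433 -304.1654 ]
 [ 421.87775 -353.9671 ]
 [ 497.31683 -273.76904]
 [ 444.3734  -223.96735]]
156 [ 0.40807076 -0.31080678] [ 0.36902097 -0.34485504] [ 0.44949781 -0.27138389]
((409.8421630859375, -313.8709411621094), (56.231895446777344, 67.52281188964844), 37.14130783081055) [[ 367.045   -303.934  ]
 [ 407.81412 -357.75974]
 [ 452.6393  -323.8079 ]
 [ 411.8702  -269.98215]]
```

>>> {"method": "arm_command", "body": {
  "rows": [
    [-0.65,-0.94,0,0],
    [-0.65,-0.94,0,0],
    [-0.65,-0.94,0,0],
    [-0.65,-0.94,0,0]
  ]
}}

```text
time_s: 0.55
eef_pos: [0.2309, 0.3484, 0.231]
ee_rot: [0.0, 0.174, 0.985, -0.001]
force: [0.0, 0.2, 0.1]
gripper_width: 0.0852
grasp_force: 0.0
```

>>> {"method": "arm_command", "body": {
  "rows": [
    [-0.65,-0.94,0,0],
    [-0.65,-0.94,0,0],
    [-0.65,-0.94,0,0],
    [-0.65,-0.94,0,0]
  ]
}}

```text
time_s: 0.95
eef_pos: [0.2746, 0.1828, 0.2312]
ee_rot: [0.001, 0.174, 0.985, -0.0]
force: [0.6, 0.5, 0.2]
gripper_width: 0.0854
grasp_force: 0.0
```

>>> {"method": "arm_command", "body": {
  "rows": [
    [-0.65,-0.94,0,0],
    [-0.65,-0.94,0,0],
    [-0.65,-0.94,0,0],
    [-0.65,-0.94,0,0]
  ]
}}

```text
time_s: 1.35
eef_pos: [0.3184, 0.0166, 0.2311]
ee_rot: [0.0, 0.175, 0.985, -0.001]
force: [0.8, 0.6, 0.1]
gripper_width: 0.0854
grasp_force: 0.0
```

>>> {"method": "arm_command", "body": {
  "rows": [
    [-0.65,-0.94,0,0.4],
    [-0.65,-0.94,0,0.4],
    [-0.65,-0.94,0,0.4],
    [-0.65,-0.94,0,0.4],
    [-0.65,-0.94,0,0.4]
  ]
}}

```text
time_s: 1.85
eef_pos: [0.3619, -0.1481, 0.2304]
ee_rot: [-0.001, 0.471, 0.882, -0.0]
force: [0.2, 0.1, 0.4]
gripper_width: 0.0856
grasp_force: 0.0
```

```bash
cat >> h.py <<'E'
from scipy.spatial.transform import Rotation as Ro
def plan(x,y,z,yawy):
    """tool shares to reach TCP xyz with tool-y axis at world yaw (deg, 0 = +y)"""
    s=env.get_state();q=s['ee_rot'];R=Ro.from_quat([q[1],q[2],q[3],q[0]]).as_matrix();p=np.array(s['eef_pos'])
    d=R.T@(np.array([x,y,z])-p)/.15
    cur=np.degrees(np.arctan2(-R[0,1],R[1,1])); t=(yawy-cur+180)%360-180
    print('t',round(s['time_s'],2),'tcp',p.round(4),'yaw',cur.round(2),'F',np.round(s['force'],2),'w',round(s['gripper_width'],4),'j6',round(s['joint_pos'][5],2));print('plan',d.round(4),'turn',round(-t/90,4))
E
python3 -c "
from h import *
plan(.41,-.315,.2,-143)"
```

```text
t 1.85 tcp [ 0.3619 -0.1481  0.2304] yaw -56.26 F [0.2  0.12 0.39] w 0.0856 j6 -1.12
plan [-1.1038 -0.3515  0.2016] turn 0.9638
```

>>> {"method": "arm_command", "body": {
  "rows": [
    [-1,-0.35,0.2,0.94],
    [-1,-0.35,0.2,0.94],
    [-1,-0.35,0.2,0.94],
    [-1,-0.35,0.2,0.94],
    [-1,-0.35,0.2,0.94],
    [-1,-0.35,0.2,0.94],
    [-1,-0.35,0.2,0.94],
    [-1,-0.35,0.2,0.94],
    [-1,-0.35,0.2,0.94],
    [-1,-0.35,0.2,0.94]
  ]
}}

```text
time_s: 2.85
eef_pos: [0.403, -0.2976, 0.2013]
ee_rot: [-0.001, 0.941, 0.337, 0.0]
force: [0.1, -0.6, 0.3]
gripper_width: 0.0854
grasp_force: 0.0
```

Run:
```python
from h import *
import pickle
plan(.41,-.315,.2,-143)
w,c=cam('wrist');cv2.imwrite('pics/w1.png',w);pickle.dump(c,open('w1.pkl','wb'))
print(-c['R'].T@c['t'],proj(c,(.41,-.315,.06)),proj(c,(.41,-.315,.0)))
```

```text
t 2.85 tcp [ 0.403  -0.2976  0.2013] yaw -140.59 F [ 0.14 -0.64  0.26] w 0.0854 j6 0.13
plan [-0.0376  0.1194  0.0084] turn 0.0268
[ 0.46354945 -0.24879157  0.34456442] [265.84060583 187.13069965] [263.34776617 174.32074399]
```

View pics/w1.png

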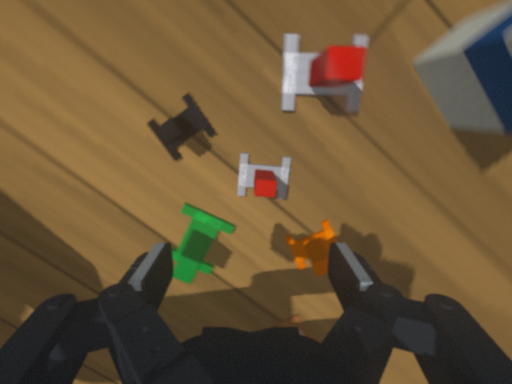

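The wrist view shows the small red keeper at (265,183), with its long axis along image x, as wanted. Green stands at (200,245), orange at (315,248) and the large red one at (340,65). Next I measure precisely.

```bash
cat > kp.py <<'E'
from h import *
def keeper(im,c,u,v,rad):
    h=cv2.cvtColor(im,cv2.COLOR_BGR2HSV)
    z=np.zeros(im.shape[:2],np.uint8);cv2.circle(z,(int(u),int(v)),int(rad),255,-1)
    red=(cv2.inRange(h,(0,150,60),(6,255,255))|cv2.inRange(h,(170,150,60),(180,255,255)))&z
    bright=cv2.inRange(h,(0,150,190),(8,255,255))&z
    st=cv2.inRange(h,(0,0,100),(180,45,255))&z
    n,l,s,cc=cv2.connectedComponentsWithStats(st|red);k=1+np.argmax(s[1:,4]);m=(l==k)&((st>0)|(red>0))
    p=np.argwhere((l==k)&(st>0))[:,::-1]
    W=np.array([onz(c,*q,.006)[:2] for q in p]).astype(np.float32)*1000
    r=cv2.minAreaRect(W);print('plate',r,'long edge yaw',end=' ')
    b=cv2.boxPoints(r);e=max((b[1]-b[0],b[2]-b[1]),key=np.linalg.norm);print(np.degrees(np.arctan2(-e[0],e[1])).round(1))
    p=np.argwhere(red>0)[:,::-1];
    for z0 in(.06,.033):
        W=np.array([onz(c,*q,z0)[:2] for q in p]).astype(np.float32)*1000;print('red',len(p),'z',z0,W.mean(0),cv2.minAreaRect(W))
    pb=np.argwhere(bright>0)[:,::-1]
    if len(pb): print('bright',len(pb),pb.mean(0),(onz(c,*pb.mean(0),.06)))
    return p.mean(0)
E
python3 - <<'E'
from kp import *
import pickle
c=pickle.load(open('w1.pkl','rb'));w=cv2.imread('pics/w1.png')
keeper(w,c,265,177,40)
h=cv2.cvtColor(w,cv2.COLOR_BGR2HSV);print(h[176:194:3,258:275:4].tolist())
E
```

```text
plate ((408.5387268066406, -315.2571716308594), (56.47437286376953, 65.30265045166016), 34.155677795410156) long edge yaw -145.8
red 509 z 0.06 [ 412.0362 -311.9782] ((412.52691650390625, -312.32330322265625), (29.054885864257812, 24.16181182861328), 33.64043426513672)
red 509 z 0.033 [ 407.1489 -317.9736] ((407.6858215332031, -318.351318359375), (31.811708450317383, 26.454334259033203), 33.64040756225586)
bright 54 [260.90740741 185.07407407] [ 0.4083384  -0.30926957  0.06      ]
[[[4, 191, 124], [4, 189, 124], [4, 190, 122], [4, 189, 123], [3, 136, 111]], [[3, 199, 154], [3, 196, 146], [4, 194, 139], [4, 195, 131], [3, 176, 126]], [[3, 213, 192], [3, 217, 190], [2, 209, 189], [2, 208, 189], [3, 215, 183]], [[3, 220, 189], [2, 211, 190], [3, 216, 188], [3, 216, 188], [3, 214, 185]], [[3, 212, 190], [3, 212, 190], [3, 218, 188], [3, 213, 189], [3, 213, 182]], [[3, 211, 190], [3, 212, 189], [4, 220, 187], [3, 218, 186], [3, 211, 172]]]
```

```bash
python3 -c "
from h import *
plan(.409,-.315,.11,-145.8)"
```

```text
t 2.9 tcp [ 0.403  -0.2976  0.2013] yaw -140.76 F [0.18 0.75 0.28] w 0.0854 j6 0.14
plan [-0.0423  0.1156  0.6085] turn 0.056
```

>>> {"method": "arm_command", "body": {
  "rows": [
    [-0.042,0.116,0.3,0.056],
    [-0.042,0.116,0.61,0.056],
    [-0.042,0.116,0.61,0.056],
    [-0.042,0.116,0.61,0.056],
    [-0.042,0.116,0.61,0.056]
  ],
  "gripper": 0.6
}}

```text
time_s: 3.4
eef_pos: [0.4107, -0.3176, 0.1132]
ee_rot: [0.002, 0.955, 0.297, 0.001]
force: [-0.3, -0.1, 0.2]
gripper_width: 0.0513
grasp_force: 0.0
```

Run:
```python
from kp import *
w,c=cam('wrist');cv2.imwrite('pics/w2.png',w)
p=proj(c,(.409,-.315,.03));print(p)
keeper(w,c,p[0],p[1],70)
plan(.409,-.315,.026,-145.8)
```

```text
[245.38270887 199.34739108]
plate ((409.14520263671875, -315.41290283203125), (56.276390075683594, 64.84202575683594), 34.83372116088867) long edge yaw -145.2
red 1068 z 0.06 [ 414.48572 -311.94144] ((414.9395751953125, -311.4380187988281), (31.389982223510742, 22.995502471923828), 34.57597351074219)
red 1068 z 0.033 [ 406.2364  -317.24118] ((406.75238037109375, -316.66839599609375), (35.70153045654297, 26.153968811035156), 34.576393127441406)
bright 547 [244.76416819 211.56855576] [ 0.40902581 -0.31481248  0.06      ]
t 3.45 tcp [ 0.4108 -0.318   0.1136] yaw -145.43 F [-0.69  0.27 -0.31] w 0.0517 j6 0.2
plan [ 3.000e-04 -2.710e-02  5.841e-01] turn 0.0042
```

View pics/w2.png

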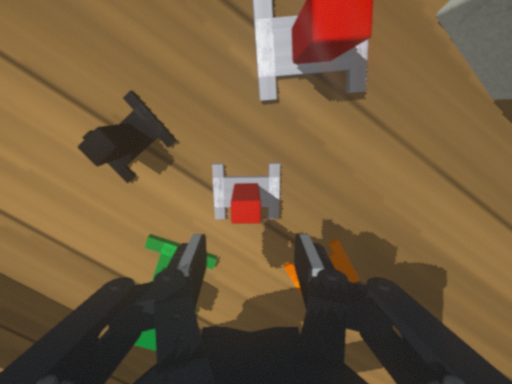

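>>> {"method": "arm_command", "body": {
  "rows": [
    [0,-0.027,0.2,0.004],
    [0,-0.027,0.4,0.004],
    [0,-0.027,0.52,0.004],
    [0,-0.027,0.584,0.004],
    [0,-0.027,0.584,0.004],
    [0,-0.027,0.584,0.004]
  ]
}}

```text
time_s: 4.05
eef_pos: [0.4079, -0.3145, 0.0243]
ee_rot: [0.002, 0.956, 0.294, 0.001]
force: [0.3, 0.4, 0.2]
gripper_width: 0.0508
grasp_force: 0.0
```

>>> {"method": "arm_command", "body": {
  "rows": [
    [0,0,0,0],
    [0,0,0,0],
    [0,0,0,0],
    [0,0,0,0],
    [0,0,0,0],
    [0,0,0,0]
  ],
  "gripper": 0,
  "grip_force": 50
}}

```text
time_s: 4.65
eef_pos: [0.4076, -0.3143, 0.0239]
ee_rot: [0.001, 0.956, 0.293, 0.001]
force: [-0.4, 0.8, 6.5]
gripper_width: 0.0235
grasp_force: 49.8
```

```bash
python3 -c "
from h import *
plan(.409,-.315,.026,-145.8)"
```

```text
t 4.65 tcp [ 0.4076 -0.3143  0.0239] yaw -145.87 F [-0.44  0.8   6.47] w 0.0235 j6 0.21
plan [ 0.0051  0.0088 -0.0142] turn -0.0008
```

>>> {"method": "arm_command", "body": {
  "rows": [
    [0,0,-0.3,0],
    [0,0,-0.6,0],
    [0,0,-0.9,0],
    [0,0,-1,0],
    [0,0,-1,0]
  ]
}}

```text
time_s: 5.15
eef_pos: [0.4078, -0.3145, 0.175]
ee_rot: [0.003, 0.956, 0.293, 0.001]
force: [-0.3, -0.7, -1.1]
gripper_width: 0.0238
grasp_force: 49.6
```

```bash
python3 -c "
from h import *
plan(.49,-.02,.19,-164.6)"
```

```text
t 5.15 tcp [ 0.4078 -0.3145  0.175 ] yaw -145.87 F [-0.25 -0.67 -1.1 ] w 0.0238 j6 0.21
plan [ 1.5554 -1.3168 -0.1057] turn 0.2081
```

>>> {"method": "arm_command", "body": {
  "rows": [
    [0.2,-0.17,-0.05,0],
    [0.4,-0.34,-0.1,0],
    [0.6,-0.51,-0.1,0],
    [0.8,-0.68,-0.1,0],
    [0.9,-0.77,-0.1,0]
  ]
}}

```text
time_s: 5.65
eef_pos: [0.4525, -0.1387, 0.1835]
ee_rot: [-0.003, 0.956, 0.295, -0.002]
force: [-0.6, -0.6, -1.9]
gripper_width: 0.0233
grasp_force: 49.6
```

>>> {"method": "arm_command", "body": {
  "rows": [
    [0.2,-0.17,0,0.05],
    [0.4,-0.34,0,0.1],
    [0.6,-0.5,0,0.2],
    [0.65,-0.55,0,0.208],
    [0.65,-0.55,0,0.208],
    [0.65,-0.55,0,0.208]
  ]
}}

```text
time_s: 6.25
eef_pos: [0.4868, -0.0192, 0.1846]
ee_rot: [-0.0, 0.991, 0.135, -0.002]
force: [-0.1, -0.1, -1.9]
gripper_width: 0.0233
grasp_force: 49.6
```

Run:
```python
from h import *
import pickle
plan(.49,-.02,.19,-164.6)
w,c=cam('wrist');cv2.imwrite('pics/w3.png',w);pickle.dump(c,open('w3.pkl','wb'))
for X in [(.5557,.009,.053),(.52,.0275,.053),(.5355,-.028,.053),(.577,.0424,.053),(.59,-.012,.053)]: print(proj(c,X).round())
```

```text
t 6.25 tcp [ 0.4868 -0.0192  0.1846] yaw -164.53 F [-0.1 -0.1 -1.9] w 0.0233 j6 1.15
plan [ 0.019   0.0107 -0.036 ] turn 0.0008
[241. 112.]
[214. 142.]
[271. 142.]
[212.  79.]
[272.  81.]
```

View pics/w3.png

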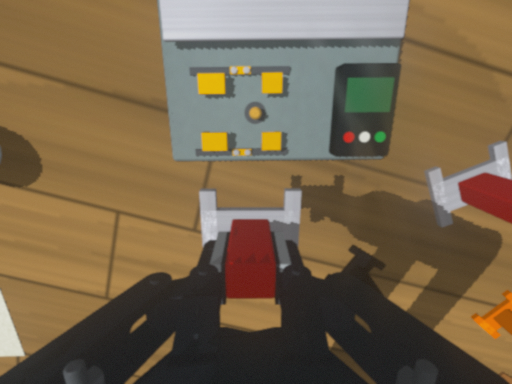

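The wrist view shows the front lips at (211,83) and (214,141), the rear lips at (273,83) and (271,141), and the pin at (255,113). The strips run about 190–290 px. The held keeper's ears have outer edges at 200 and 301 and a front edge at row 190.

```bash
cat > lk.py <<'E'
from h import *
def lock(w,c):
    h=cv2.cvtColor(w,cv2.COLOR_BGR2HSV)
    m=cv2.inRange(h,(20,150,150),(33,255,255))
    n,l,s,cc=cv2.connectedComponentsWithStats(m)
    L=[]
    for i in range(1,n):
        if s[i][4]<150: continue
        p=np.argwhere(l==i)[:,::-1]
        W=np.array([onz(c,*q,.056)[:2] for q in p]);L.append(W);r=cv2.minAreaRect((W*1000).astype(np.float32))
        print('lip',s[i],(np.array(r[0])/1000).round(4),np.round(r[1],1),round(r[2],1))
    return L
def inframe(P,o,yaw):
    a=np.radians(yaw);x=np.array([np.cos(a),np.sin(a)]);y=np.array([-x[1],x[0]]);d=np.atleast_2d(P)[:,:2]-o;return np.c_[d@x,d@y]
E
python3 - <<'E'
from lk import *
import pickle
c=pickle.load(open('w3.pkl','rb'));w=cv2.imread('pics/w3.png')
L=lock(w,c)
h=cv2.cvtColor(w,cv2.COLOR_BGR2HSV);g=cv2.cvtColor(w,cv2.COLOR_BGR2GRAY)
m=cv2.inRange(h,(10,120,120),(22,255,255));z=m*0;cv2.circle(z,(255,113),12,255,-1);m&=z
p=np.argwhere(m>0)[:,::-1];u=(p.min(0)+p.max(0))/2;print('pin px',u,p.min(0),p.max(0),onz(c,*u,.056))
# pan near edge for yaw: gradient rows
cols=np.arange(180,390,6);rows=[30+np.argmin(np.diff(g[30:60,k].astype(float))) for k in cols];print(rows)
W=np.array([onz(c,k,r+.5,.058)[:2] for k,r in zip(cols,rows)]);f=cv2.fitLine(W.astype(np.float32),cv2.DIST_HUBER,0,.001,.001).ravel();print('pan edge yaw',np.degrees(np.arctan2(-f[0],f[1])))
print('strip row69',g[69,180:300].tolist());print('strip row 153',g[150:160,200:300:10].tolist())
pk=pickle.dump(L,open('L.pkl','wb'))
s=env.get_state();zp=s['eef_pos'][2]-.0239+.006
st=cv2.inRange(h,(0,0,120),(180,50,255));z=st*0;z[183:245,190:310]=255;st&=z;p=np.argwhere(st>0)[:,::-1]
print(p.min(0),p.max(0))
W=np.array([onz(c,*q,zp)[:2] for q in p]);F=inframe(W,np.array(s['eef_pos'][:2]),15.47);print('keeper rel tcp',F.min(0),F.max(0), np.percentile(F,[1,99],axis=0))
E
```

```text
lip [197  73  28  21 562] [0.5729 0.0426] [17.4 25.2] 15.5
lip [262  72  21  22 433] [ 0.5888 -0.0126] [18.4 18.9] 16.3
lip [202 132  26  19 460] [0.5213 0.0273] [17.8 25.3] 15.5
lip [262 132  19  19 349] [ 0.5366 -0.0276] [18.  18.2] 16.3
pin px [255.  112.5] [250 107] [260 118] [ 0.55859538 -0.00457689  0.056     ]
[np.int64(39), np.int64(39), np.int64(39), np.int64(38), np.int64(39), np.int64(39), np.int64(39), np.int64(38), np.int64(38), np.int64(38), np.int64(39), np.int64(39), np.int64(39), np.int64(38), np.int64(38), np.int64(38), np.int64(38), np.int64(38), np.int64(38), np.int64(38), np.int64(38), np.int64(38), np.int64(38), np.int64(38), np.int64(38), np.int64(38), np.int64(37), np.int64(37), np.int64(37), np.int64(37), np.int64(37), np.int64(37), np.int64(37), np.int64(37), np.int64(37)]
pan edge yaw -163.96568
strip row69 [139, 140, 140, 140, 139, 139, 142, 140, 134, 119, 105, 99, 99, 99, 99, 99, 100, 99, 98, 99, 99, 98, 98, 100, 98, 97, 99, 98, 99, 99, 97, 98, 99, 100, 99, 98, 100, 100, 99, 98, 100, 99, 100, 100, 98, 99, 100, 98, 108, 137, 170, 189, 193, 193, 188, 187, 1
[... 231 characters left out ...]
, 97, 118, 135, 140, 140, 141, 141, 139, 138, 140]
strip row 153 [[95, 155, 157, 70, 156, 128, 100, 125, 108, 136], [96, 119, 120, 82, 144, 133, 97, 96, 94, 135], [97, 98, 98, 93, 144, 139, 95, 95, 93, 137], [95, 96, 96, 96, 146, 137, 97, 95, 97, 138], [97, 95, 97, 102, 150, 131, 104, 97, 107, 137], [113, 101, 110, 117, 149, 134, 122, 111, 125, 137], [132, 115, 133, 132, 142, 136, 135, 132, 135, 135], [138, 133, 137, 137, 136, 135, 137, 134, 135, 131], [135, 133, 129, 129, 128, 127, 127, 122, 122, 120], [125, 120, 119, 116, 113, 111, 108, 110, 110, 107]]
[199 190] [301 244]
keeper rel tcp [-0.00896128 -0.03214499] [0.02895571 0.03239692] [[-0.00597306 -0.03168321]
 [ 0.02885821  0.03211451]]
```

```bash
python3 -c "
from h import *
plan(.5619,-.0193,.11,-164.1)"
```

```text
t 6.3 tcp [ 0.487  -0.0197  0.1852] yaw -164.59 F [ 0.42  0.44 -1.71] w 0.0235 j6 1.15
plan [0.4835 0.1306 0.4997] turn -0.0055
```

>>> {"method": "arm_command", "body": {
  "rows": [
    [0.16,0.04,0.1,-0.005],
    [0.32,0.08,0.2,-0.005],
    [0.48,0.13,0.3,-0.005],
    [0.48,0.13,0.45,-0.005],
    [0.48,0.13,0.5,-0.005],
    [0.48,0.13,0.5,-0.005]
  ],
  "grip_force": 80
}}

```text
time_s: 6.9
eef_pos: [0.5609, -0.0196, 0.1099]
ee_rot: [-0.001, 0.991, 0.137, -0.002]
force: [-0.3, 0.1, -0.8]
gripper_width: 0.0229
grasp_force: 80.5
```

Run:
```python
from h import *
import pickle
plan(.5619,-.0193,.066,-164.1)
w,c=cam('wrist');cv2.imwrite('pics/w4.png',w);pickle.dump(c,open('w4.pkl','wb'))
```

```text
t 6.9 tcp [ 0.5609 -0.0196  0.1099] yaw -164.22 F [-0.28  0.07 -0.77] w 0.0229 j6 1.16
plan [0.0085 0.0006 0.2927] turn -0.0013
```

View pics/w4.png

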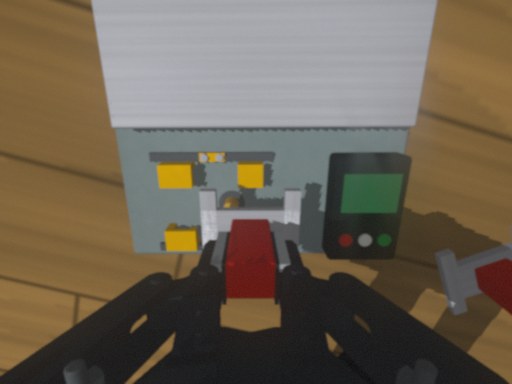

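The view shows the far lips at (175,175) and (250,175), the near front lip at (181,239), and the keeper's ears at 200–300 px. Next I triangulate the heights against the earlier view.

Run:
```python
from lk import *
import pickle
c3=pickle.load(open('w3.pkl','rb'));c=pickle.load(open('w4.pkl','rb'))
w3=cv2.imread('pics/w3.png');w=cv2.imread('pics/w4.png')
L=lock(w,c)
def cen(w,u,v):
    h=cv2.cvtColor(w,cv2.COLOR_BGR2HSV);m=cv2.inRange(h,(20,150,150),(33,255,255));_,l,s,cc=cv2.connectedComponentsWithStats(m)
    k=l[v,u];return cv2.minAreaRect(np.argwhere(l==k)[:,::-1].astype(np.float32))[0]
for a,b in(((211,83),(175,175)),((273,83),(250,175)),((214,141),(181,239))):
    p,q=cen(w3,*a),cen(w,*b);print(tri(ray(c3,*p),ray(c,*q)).round(4))
s=env.get_state();h=cv2.cvtColor(w,cv2.COLOR_BGR2HSV);zp=s['eef_pos'][2]-.0239+.006
st=cv2.inRange(h,(0,0,130),(180,40,255));z=st*0;z[186:230,196:306]=255;st&=z;p=np.argwhere(st>0)[:,::-1]
W=np.array([onz(c,*q,zp)[:2] for q in p]);B=np.array([.5548,.0088])
print('keeper in bracket',np.percentile(inframe(W,B,15.9),[1,50,99],axis=0),'tcp',inframe(s['eef_pos'],B,15.9))
```

```text
lip [157 165  35  23 761] [0.5729 0.0427] [17.1 25. ] 15.9
lip [238 164  25  24 578] [ 0.5888 -0.0121] [17.9 18.3] 15.9
lip [165 231  32  20 611] [0.5206 0.0277] [17.3 25.1] 15.9
[0.5729 0.043  0.0562]
[ 0.5888 -0.0123  0.0555]
[0.5217 0.0272 0.0577]
keeper in bracket [[ 0.00078263 -0.06098459]
 [ 0.0120103  -0.01668834]
 [ 0.02933753  0.0038305 ]] tcp [[-0.0010384  -0.02912228]]
```

>>> {"method": "arm_command", "body": {
  "rows": [
    [0,0,0.1,0],
    [0,0,0.18,0],
    [0,0,0.2,0],
    [0,0,0.22,0],
    [0,0,0.24,0],
    [0,0,0.26,0],
    [0,0,0.26,0],
    [0,0,0.26,0]
  ]
}}

```text
time_s: 7.75
eef_pos: [0.5629, -0.0186, 0.0741]
ee_rot: [0.0, 0.99, 0.138, 0.0]
force: [-3.2, 0.8, 4.6]
gripper_width: 0.0234
grasp_force: 81.6
```

```bash
python3 -c "
from h import *
plan(.5609,-.0196,.064,-164.1)"
```

```text
t 7.75 tcp [ 0.5629 -0.0186  0.0741] yaw -164.13 F [-3.24  0.83  4.65] w 0.0234 j6 1.16
plan [-0.0143  0.0025  0.0676] turn -0.0003
```

```bash
cat > ck.py <<'E'
from lk import *
def chk(save=None):
    w,c=cam('wrist')
    if save: cv2.imwrite(save,w)
    lock(w,c);s=env.get_state();h=cv2.cvtColor(w,cv2.COLOR_BGR2HSV);zp=s['eef_pos'][2]-.0239+.006;B=np.array([.5548,.0088])
    st=cv2.inRange(h,(0,0,130),(180,40,255));z=st*0;z[186:230,196:306]=255;st&=z;p=np.argwhere(st>0)[:,::-1]
    W=np.array([onz(c,*q,zp)[:2] for q in p])
    print('px',p.min(0),p.max(0),'keeper in bracket',np.percentile(inframe(W,B,15.9),[1,99],axis=0).round(4).tolist(),'tcp',inframe(s['eef_pos'],B,15.9).round(4),'z',round(s['eef_pos'][2],4),'F scale',inframe(s['force'],np.zeros(2),15.9).round(2),round(s['force'][2],2))
E
python3 - <<'E'
from ck import *
chk('pics/w5.png');chk();chk()
E
```

```text
lip [ 139  180   42   28 1063] [0.5728 0.0427] [17.9 24.9] 16.3
lip [236 180  30  28 836] [ 0.5884 -0.0122] [17.9 18.6] 15.9
lip [150 257  37  23 646] [0.5207 0.0277] [17.6 25. ] 15.9
px [198 191] [300 229] keeper in bracket [[0.0022, -0.0607], [0.0278, 0.0035]] tcp [[ 0.0002 -0.0286]] z 0.0741 F scale [[-2.72  0.65]] 5.1
lip [ 139  180   42   28 1069] [0.5727 0.0427] [17.9 25. ] 15.9
lip [236 180  30  28 837] [ 0.5884 -0.0122] [17.9 18.6] 15.9
lip [150 257  37  23 641] [0.5207 0.0277] [17.5 25. ] 15.9
px [199 191] [300 229] keeper in bracket [[0.0022, -0.0607], [0.0277, 0.0035]] tcp [[ 0.0002 -0.0286]] z 0.074 F scale [[-2.41  1.5 ]] 4.19
lip [ 139  180   42   28 1074] [0.5728 0.0427] [17.9 24.9] 15.9
lip [236 180  30  28 836] [ 0.5884 -0.0122] [17.9 18.6] 15.9
lip [149 257  38  23 642] [0.5208 0.0277] [17.5 24.9] 15.9
px [198 191] [300 229] keeper in bracket [[0.0022, -0.0607], [0.0283, 0.0036]] tcp [[ 0.0002 -0.0286]] z 0.0739 F scale [[-3.28  0.73]] 5.79
```

View pics/w5.png

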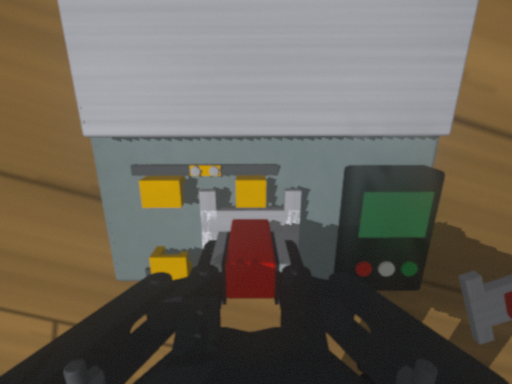

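The keeper lies inside the bracket with its ears between the lips: far ear edge at (200–300,191), rear lip at (251,193). I press on down.

>>> {"method": "arm_command", "body": {
  "rows": [
    [0,0,0.02,0],
    [0,0,0.04,0],
    [0,0,0.06,0],
    [0,0,0.075,0],
    [0,0,0.075,0],
    [0,0,0.075,0]
  ]
}}

```text
time_s: 8.5
eef_pos: [0.5631, -0.0187, 0.064]
ee_rot: [0.0, 0.99, 0.138, 0.001]
force: [-4.5, 0.9, 10.1]
gripper_width: 0.0232
grasp_force: 82.2
```

```bash
python3 -c "
from ck import *
chk()
s=env.get_state();print(s['ee_rot'],s['time_s'])"
```

```text
lip [ 132  185   45   29 1213] [0.5728 0.0427] [17.6 25. ] 15.9
lip [235 185  32  28 890] [ 0.5888 -0.0122] [17.  18.7] 15.9
lip [144 266  39  13 329] [0.5245 0.0288] [ 9.1 24.8] 15.9
px [198 191] [300 229] keeper in bracket [[0.0025, -0.0608], [0.028, 0.0033]] tcp [[ 0.0005 -0.0287]] z 0.064 F scale [[-5.63  1.66]] 10.45
[1.31805547e-04 9.90426699e-01 1.38037223e-01 8.13793232e-04] 8.55
```

>>> {"method": "arm_command", "body": {
  "rows": [
    [0,0,0.01,0],
    [0,0,0.01,0],
    [0,0,0.01,0]
  ]
}}

```text
time_s: 8.85
eef_pos: [0.5631, -0.0187, 0.0639]
ee_rot: [0.0, 0.99, 0.138, 0.001]
force: [-7.5, 0.9, 17.4]
gripper_width: 0.0234
grasp_force: 83.2
```

>>> {"method": "arm_command", "body": {
  "rows": [
    [0,0,-0.017,0],
    [0,0,-0.017,0],
    [0,-0.03,-0.017,0],
    [0,-0.06,-0.017,0],
    [0,-0.08,-0.017,0],
    [0,-0.08,-0.017,0]
  ]
}}

```text
time_s: 9.45
eef_pos: [0.5625, -0.0089, 0.0658]
ee_rot: [0.003, 0.99, 0.138, 0.004]
force: [0.6, -4.6, 8.3]
gripper_width: 0.0233
grasp_force: 81.9
```

```bash
python3 -c "
from ck import *
chk()
s=env.get_state();print(s['ee_rot'],s['time_s'])"
```

```text
lip [251 187  32  28 852] [ 0.589  -0.0122] [17.3 18.7] 15.8
lip [ 150  188   44   28 1157] [0.5728 0.0427] [17.3 25. ] 15.8
lip [160 268  32  11 230] [0.5245 0.0306] [ 7.6 20.5] 15.7
px [200 191] [300 229] keeper in bracket [[0.0047, -0.0514], [0.0308, 0.0125]] tcp [[ 0.0026 -0.0191]] z 0.0658 F scale [[-1.23 -2.78]] 9.04
[0.00239314 0.99044343 0.13784318 0.00391738] 9.5
```

>>> {"method": "arm_command", "body": {
  "rows": [
    [-0.015,0,0.005,0],
    [-0.015,0,0.008,0],
    [-0.015,0,0.008,0]
  ]
}}

```text
time_s: 9.8
eef_pos: [0.562, -0.0089, 0.0654]
ee_rot: [0.002, 0.99, 0.138, 0.006]
force: [2.9, -1.1, 8.1]
gripper_width: 0.023
grasp_force: 81.9
```

```bash
python3 -c "
from ck import *
chk()
s=env.get_state();print(s['ee_rot'],s['time_s'])"
```

```text
lip [ 150  187   44   29 1178] [0.5727 0.0427] [17.8 25. ] 15.8
lip [251 187  32  28 876] [ 0.5886 -0.0123] [17.2 18.8] 15.8
lip [159 268  33  11 231] [0.5243 0.0307] [ 7.6 20.9] 15.7
px [200 191] [300 229] keeper in bracket [[0.0043, -0.0512], [0.0303, 0.0126]] tcp [[ 0.0021 -0.019 ]] z 0.0655 F scale [[ 2.36 -1.93]] 8.93
[0.00201954 0.99044601 0.13775136 0.00609812] 9.85
```

>>> {"method": "arm_command", "body": {
  "rows": [
    [-0.005,-0.015,0.005,0],
    [-0.005,-0.03,0.005,0],
    [-0.005,-0.03,0.005,0]
  ]
}}

```text
time_s: 10.15
eef_pos: [0.5598, -0.0057, 0.0648]
ee_rot: [0.003, 0.99, 0.138, 0.006]
force: [2.6, -2.7, 9.9]
gripper_width: 0.0231
grasp_force: 82.1
```

```bash
cat >> ck.py <<'E'
def st():
    s=env.get_state();q=s['ee_rot'];R=Ro.from_quat([q[1],q[2],q[3],q[0]]).as_matrix()
    print('t',round(s['time_s'],2),'tool z in scale',inframe(R[:,2],np.zeros(2),15.9).round(4),'yaw',np.degrees(np.arctan2(-R[0,1],R[1,1])).round(2),'torque',np.round(s['ft_torque'],2))
E
python3 -c "
from ck import *
chk();st()"
```

```text
lip [257 185  32  28 890] [ 0.5889 -0.0121] [17.1 19. ] 15.8
lip [ 156  186   44   29 1166] [0.5725 0.0426] [17.7 24.9] 16.0
lip [165 267  28  12 238] [0.5236 0.0319] [ 8.3 17.8] 15.6
px [200 191] [300 229] keeper in bracket [[0.0031, -0.0477], [0.0286, 0.0161]] tcp [[ 0.0009 -0.0153]] z 0.0648 F scale [[ 0.29 -3.91]] 8.81
t 10.2 tool z in scale [[ 0.0105 -0.0074]] yaw -164.16 torque [-0.63 -0.38 -0.01]
```

>>> {"method": "arm_command", "body": {
  "rows": [
    [0,-0.02,0,0],
    [0,-0.04,0,0],
    [0,-0.06,0,0],
    [0,-0.06,0,0]
  ]
}}

```text
time_s: 10.6
eef_pos: [0.5568, 0.003, 0.0645]
ee_rot: [0.003, 0.99, 0.138, 0.005]
force: [1.3, -3.3, 9.9]
gripper_width: 0.0228
grasp_force: 82.0
```

```bash
python3 -c "
from ck import *
chk();st()"
```

```text
lip [ 171  185   44   29 1184] [0.5726 0.0426] [17.6 25. ] 15.8
lip [272 184  33  29 919] [ 0.5887 -0.0121] [17.7 19.3] 15.8
px [197 211] [299 229] keeper in bracket [[0.0026, -0.0381], [0.0152, 0.0254]] tcp [[ 0.0004 -0.0061]] z 0.0645 F scale [[-0.09 -3.56]] 9.85
t 10.65 tool z in scale [[ 0.0092 -0.0071]] yaw -164.16 torque [-0.75 -0.26 -0.02]
```

>>> {"method": "arm_command", "body": {
  "rows": [
    [0,-0.01,0,0],
    [0,-0.02,0,0],
    [0,-0.03,0,0],
    [0,-0.03,0,0]
  ]
}}

```text
time_s: 11.05
eef_pos: [0.5556, 0.007, 0.0645]
ee_rot: [0.003, 0.99, 0.138, 0.005]
force: [1.5, -4.1, 8.8]
gripper_width: 0.0231
grasp_force: 82.0
```

>>> {"method": "arm_command", "body": {
  "rows": [
    [0,-0.01,0,0],
    [0,-0.01,0,0]
  ]
}}

```text
time_s: 11.25
eef_pos: [0.5552, 0.0084, 0.0645]
ee_rot: [0.003, 0.99, 0.138, 0.005]
force: [1.5, -5.0, 9.5]
gripper_width: 0.0232
grasp_force: 82.0
```

>>> {"method": "arm_command", "body": {
  "rows": [
    [0,-0.01,0,0],
    [0,-0.01,0,0]
  ]
}}

```text
time_s: 11.45
eef_pos: [0.5548, 0.0098, 0.0645]
ee_rot: [0.003, 0.99, 0.138, 0.005]
force: [1.8, -5.1, 10.0]
gripper_width: 0.0228
grasp_force: 82.0
```

>>> {"method": "arm_command", "body": {
  "rows": [
    [0,-0.01,0,0],
    [0,-0.01,0,0]
  ]
}}

```text
time_s: 11.65
eef_pos: [0.5544, 0.0113, 0.0644]
ee_rot: [0.003, 0.99, 0.138, 0.005]
force: [1.3, -4.5, 8.7]
gripper_width: 0.0232
grasp_force: 82.0
```

>>> {"method": "arm_command", "body": {
  "rows": [
    [0,-0.01,0,0],
    [0,-0.01,0,0]
  ]
}}

```text
time_s: 11.85
eef_pos: [0.5543, 0.0116, 0.0645]
ee_rot: [0.004, 0.99, 0.138, 0.005]
force: [1.7, -6.8, 9.2]
gripper_width: 0.0232
grasp_force: 81.8
```

>>> {"method": "arm_command", "body": {
  "rows": [
    [0,-0.008,0,0],
    [0,-0.008,0,0]
  ]
}}

```text
time_s: 12.05
eef_pos: [0.5543, 0.0117, 0.0646]
ee_rot: [0.006, 0.99, 0.138, 0.005]
force: [1.9, -8.9, 8.9]
gripper_width: 0.0229
grasp_force: 81.7
```

```bash
python3 -c "
from ck import *
chk();st()"
```

```text
lip [ 186  185   43   29 1168] [0.5725 0.0427] [17.6 24.8] 15.7
lip [287 184  33  29 895] [ 0.5885 -0.0123] [17.7 19.1] 15.7
px [196 194] [299 229] keeper in bracket [[0.0026, -0.0293], [0.0186, 0.0342]] tcp [[0.0003 0.003 ]] z 0.0646 F scale [[ -1.22 -10.09]] 8.07
t 12.1 tool z in scale [[ 0.009  -0.0123]] yaw -164.18 torque [-1.99 -0.45  0.03]
```

>>> {"method": "arm_command", "body": {
  "rows": [
    [0,0.015,0,0],
    [0,0.02,0,0],
    [0,0.02,0,0]
  ]
}}

```text
time_s: 12.4
eef_pos: [0.5543, 0.0115, 0.0644]
ee_rot: [0.002, 0.99, 0.138, 0.005]
force: [0.9, -3.2, 9.7]
gripper_width: 0.0227
grasp_force: 82.2
```

>>> {"method": "arm_command", "body": {
  "rows": [
    [0,0.006,0,0],
    [0,0.006,0,0]
  ]
}}

```text
time_s: 12.6
eef_pos: [0.5543, 0.0114, 0.0643]
ee_rot: [0.002, 0.99, 0.138, 0.005]
force: [0.9, -1.4, 9.2]
gripper_width: 0.0228
grasp_force: 82.2
```

>>> {"method": "arm_command", "body": {
  "rows": [
    [0,0.008,0,0],
    [0,0.008,0,0]
  ]
}}

```text
time_s: 12.8
eef_pos: [0.5543, 0.0113, 0.0642]
ee_rot: [0.001, 0.99, 0.138, 0.004]
force: [0.1, 0.7, 9.9]
gripper_width: 0.023
grasp_force: 82.2
```

>>> {"method": "arm_command", "body": {
  "rows": [
    [0,0,-0.005,0],
    [0,0,-0.01,0],
    [0,0,-0.015,0],
    [0,0,-0.015,0]
  ]
}}

```text
time_s: 13.2
eef_pos: [0.5543, 0.0112, 0.0661]
ee_rot: [0.001, 0.99, 0.138, 0.004]
force: [0.8, 0.8, 8.5]
gripper_width: 0.0232
grasp_force: 82.2
```

```bash
python3 -c "
from ck import *
chk();st()"
```

```text
lip [286 183  33  29 894] [ 0.5887 -0.0121] [17.8 19.2] 15.9
lip [ 186  184   43   28 1156] [0.5728 0.0426] [17.2 25. ] 15.9
px [199 210] [300 229] keeper in bracket [[0.0024, -0.0298], [0.0151, 0.0345]] tcp [[0.0002 0.0025]] z 0.0662 F scale [[1.36 0.41]] 8.31
t 13.25 tool z in scale [[ 0.0085 -0.0028]] yaw -164.14 torque [ 0.03 -0.13  0.01]
```

>>> {"method": "arm_command", "body": {
  "rows": [
    [0,0.006,0,0],
    [0,0.006,-0.01,0],
    [0,0.006,-0.015,0],
    [0,0.006,-0.02,0],
    [0,0.006,-0.02,0]
  ]
}}

```text
time_s: 13.75
eef_pos: [0.5543, 0.0112, 0.0687]
ee_rot: [-0.0, 0.99, 0.138, 0.004]
force: [1.2, 2.7, 6.8]
gripper_width: 0.023
grasp_force: 81.9
```

>>> {"method": "arm_command", "body": {
  "rows": [
    [0,0,-0.005,0],
    [0,0,-0.005,0]
  ]
}}

```text
time_s: 13.95
eef_pos: [0.5543, 0.0111, 0.0694]
ee_rot: [-0.0, 0.99, 0.138, 0.004]
force: [0.8, 2.6, 5.7]
gripper_width: 0.0231
grasp_force: 81.8
```

```bash
python3 -c "
from ck import *
chk();st()"
```

```text
lip [ 188  182   41   28 1122] [0.573  0.0427] [17.4 24.8] 15.9
lip [285 182  33  28 875] [ 0.5886 -0.0122] [17.4 19.3] 15.9
px [199 210] [299 229] keeper in bracket [[0.0023, -0.0298], [0.015, 0.0341]] tcp [[0.0002 0.0024]] z 0.0694 F scale [[2.18 2.54]] 7.64
t 14.0 tool z in scale [[ 0.0083 -0.0011]] yaw -164.13 torque [ 0.39 -0.21  0.05]
```

>>> {"method": "arm_command", "body": {
  "rows": [
    [0,0,-0.008,0],
    [0,0,-0.008,0],
    [0,0,-0.008,0]
  ]
}}

```text
time_s: 14.3
eef_pos: [0.5534, 0.0106, 0.0697]
ee_rot: [0.0, 0.99, 0.138, 0.003]
force: [3.5, 1.2, 7.2]
gripper_width: 0.0231
grasp_force: 81.5
```

>>> {"method": "arm_command", "body": {
  "rows": [
    [0,0,-0.005,0],
    [0,0,-0.005,0],
    [0,0,-0.005,0]
  ]
}}

```text
time_s: 14.6
eef_pos: [0.5526, 0.0104, 0.0698]
ee_rot: [0.0, 0.99, 0.138, 0.002]
force: [3.2, 2.1, 4.8]
gripper_width: 0.0227
grasp_force: 81.3
```

>>> {"method": "arm_command", "body": {
  "rows": [
    [0.014,0,-0.003,0],
    [0.014,0,-0.005,0],
    [0.014,0,-0.005,0]
  ]
}}

```text
time_s: 14.9
eef_pos: [0.5528, 0.0104, 0.0699]
ee_rot: [0.001, 0.99, 0.138, -0.001]
force: [0.8, 0.4, 6.2]
gripper_width: 0.0234
grasp_force: 81.6
```

```bash
python3 -c "
from ck import *
chk('pics/w6.png');st()"
```

```text
lip [ 187  179   42   29 1134] [0.5727 0.0426] [18.1 25. ] 15.9
lip [285 179  32  28 877] [ 0.5886 -0.0121] [17.4 19.4] 15.9
px [196 208] [299 229] keeper in bracket [[0.0005, -0.0299], [0.0153, 0.0341]] tcp [[-0.0015  0.0021]] z 0.0699 F scale [[ 1.2  -0.29]] 6.05
t 14.95 tool z in scale [[-0.0014 -0.0009]] yaw -164.15 torque [-0.11 -0.27  0.03]
```

>>> {"method": "arm_command", "body": {
  "rows": [
    [0,0,-0.007,0],
    [0,0,-0.007,0],
    [0,0,-0.007,0]
  ]
}}

```text
time_s: 15.25
eef_pos: [0.5527, 0.0104, 0.07]
ee_rot: [0.0, 0.99, 0.138, -0.001]
force: [3.3, -2.2, 0.4]
gripper_width: 0.0231
grasp_force: 80.8
```

>>> {"method": "arm_command", "body": {
  "rows": [
    [0,0,0,0],
    [0,0,0,0],
    [0,0,0,0],
    [0,0,0,0],
    [0,0,0,0]
  ],
  "gripper": 0.5
}}

```text
time_s: 15.75
eef_pos: [0.553, 0.0111, 0.0708]
ee_rot: [-0.0, 0.99, 0.138, -0.0]
force: [0.3, -0.5, -0.4]
gripper_width: 0.0427
grasp_force: 0.0
```

```bash
python3 -c "
from ck import *
chk('pics/w7.png');st()"
```

```text
lip [286 179  32  28 872] [ 0.5888 -0.0121] [17.5 19.4] 15.9
lip [ 188  180   42   28 1104] [0.5725 0.0426] [17.5 25. ] 15.9
lip [212 258  15  24 254] [0.5215 0.0236] [18.2  9.7] 14.4
px [196 208] [301 229] keeper in bracket [[0.0009, -0.0298], [0.0157, 0.0339]] tcp [[-0.001   0.0027]] z 0.0708 F scale [[ 0.64 -0.03]] 0.82
t 15.8 tool z in scale [[-0.0003  0.0002]] yaw -164.13 torque [0.02 0.01 0.02]
```

View pics/w7.png

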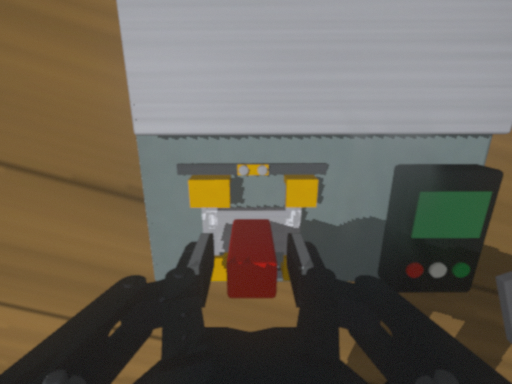

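Released: the grip is at (252,258), the fingers stand clear on both sides at (210,250) and (298,250), and the ears are under the lips at (208,192) and (302,192). I retract straight up.

>>> {"method": "arm_command", "body": {
  "rows": [
    [0,0,-0.1,0],
    [0,0,-0.3,0],
    [0,0,-0.6,0],
    [0,0,-0.9,0],
    [0,0,-0.9,0],
    [0,0,-0.9,0]
  ]
}}

```text
time_s: 16.4
eef_pos: [0.5543, 0.011, 0.2091]
ee_rot: [0.001, 0.99, 0.138, 0.003]
force: [-0.2, 0.6, -1.3]
gripper_width: 0.0429
grasp_force: 0.0
```

Run:
```python
from ck import *
st()
w,c=cam('wrist');B=np.array([.5548,.0088]);lock(w,c)
h=cv2.cvtColor(w,cv2.COLOR_BGR2HSV)
m=cv2.inRange(h,(0,180,150),(8,255,255));p=proj(c,(.553,.011,.106));z=m*0;cv2.circle(z,(int(p[0]),int(p[1])),45,255,-1);m&=z
a,ca=cam('side');ha=cv2.cvtColor(a,cv2.COLOR_BGR2HSV)
q=np.argwhere(m>0)[:,::-1];W=np.array([onz(c,*x,.106)[:2] for x in q]);r=cv2.minAreaRect((W*1000).astype(np.float32))
print(len(q),p,'top',r,inframe(np.array(r[0])/1000,B,15.9))
g=cv2.resize(w,None,fx=1,fy=1);d=cv2.resize(a[130:250,220:380],(512,384),interpolation=cv2.INTER_CUBIC)
cv2.imwrite('pics/end.png',cv2.resize(np.hstack([g,d]),(800,300)))
```

```text
t 16.4 tool z in scale [[ 0.0054 -0.0019]] yaw -164.14 torque [-0.07 -0.    0.01]
lip [269 149  18  17 272] [ 0.5884 -0.012 ] [18.3 18.8] 18.2
lip [216 150  22  16 350] [0.5724 0.0426] [16.8 23.8] 15.9
lip [218 196  21  15 304] [0.5208 0.0276] [17.4 23.7] 15.9
lip [268 196  17  15 219] [ 0.536  -0.0267] [17.5 18.9] 18.1
406 [248.90226326 194.5588988 ] top ((553.6087646484375, 10.579273223876953), (18.21209716796875, 22.20024871826172), 15.893476486206055) [[-0.00065821  0.00203755]]
```

View pics/end.png

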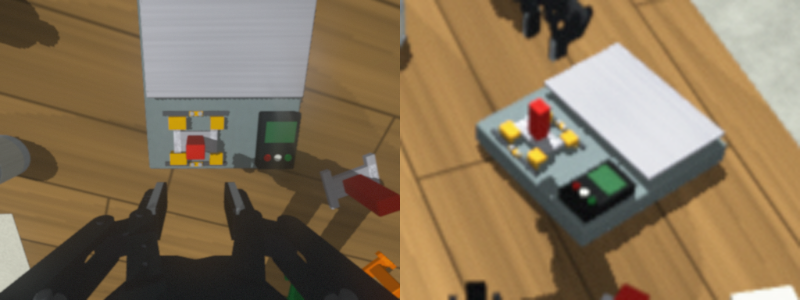

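The keeper stands upright in the lips, with its grip at (196,150) in the wrist view and (540,120) in the side view, and the gripper is clear. I hand the job in.

```bash
python3 -c "
from plant import env
print(env.job_done())"
```

```text
the job is handed in; nothing more can be done
None
```

The keeper is home in the lips' raised pockets, released and upright, with the pin trapped under it. I handed the job in about 16.5 s into the 61 s allowed; the hand-in gave no verdict.

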